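# Show a fresh glass casting to the inspection camera

### The arm

A 7-joint arm with a two-finger parallel gripper is mounted at the origin on the work surface. World frame = base frame: x ahead of the robot, y to its left, z up, the work surface at z = 0. Lengths are in m, angles in rad, forces in N, time in s.
With the tool pointing down it reaches from about 0.425 to 0.875 m from the base axis. Payload 8.4 kg.
Tool frame: the origin (TCP) lies midway between the tips of the shut fingers; the grasp point (between the pads) lies 19 mm behind it; z points along the fingers, y is the line along which they close (so a half turn about z gives the same grasp; the last joint's range is limited). The gripper opens to 85 mm and grips with 20 to 120 N. Pads are 22 mm wide; open, the fingers measure 114 mm over their backs; the gripper's body (76 mm by 85 mm) begins 54 mm behind the grasp point. The pads swing forward as they close: fully open they stand 13 mm farther back than shut.
Start: joints at [1.083, 0.333, 0.04, 1.465, -0.013, 1.343, -0.059], TCP at [0.246, -0.601, 0.231] pointing down, gripper open.
Joint ranges: [-2.58, 2.58], [-0.38, 2.09], [-1.3, 1.39], [0.25, 2.4], [-1.5, 4.64], [0.08, 2.09], [-2.65, 2.65]. Speed limits (rad/s): [2.22, 2.22, 2.79, 2.79, 3.14, 3.14, 3.14].

### API

Orientations are given as a rotation vector (axis times angle).
In Python, from station import arm gives the robot as it stands.
- The arm moves only by the tool carry_out, never from a script. Its argument "deltas" is a list of rows, each a list of 5 numbers: the gripper's target within -1 to 1 (shut at 1, half-way at 0, fully open at -1), then the shift along the tool's x, y, z in units of 30 mm (1.0 is 30 mm), then the turn about the tool's z in units of 6 degrees (1.0 is 6 degrees). In form: [[hand, dx, dy, dz, spin], ...]. A call has 1 to 5 rows; each row shifts and turns the commanded pose from where the row before left it, along the tool's axes as they then stand; what a row does not reach is not made up. A row lasts 1/12 s, in which the tool goes at most 41.7 mm and 7.16 degrees, less where a joint would pass 70% of its speed; a pose out of reach is approached as far as the arm can. A call is refused whole if a number of a shift passes 1 or a number of a turn 1, either way. A call with a gripper value outside its range is refused whole. The fingers move at their own pace and stop on an object; the grip force is fixed at half the most. Time passes only in rows, so rows that do not move let the fingers close. It gives the time, the measured TCP pose, the force, the opening and the grip force at its end, in the units of the state.
- arm.get_state(): the state, without advancing time (a new reading comes with each control period).
- arm.camera(name): name is "scene" or "top"; returns a dict with "frame" (480x640x3 uint8, red, green, blue), "z_map" (480x640 float32, m along the optical axis (not along the pixel's ray), 0 where there is no reading), "fovy" (degrees; the focal length in pixels is half the picture's height over the tangent of half this angle, whatever the lens; pixels are square), "cx", "cy" (the principal point, pixels), "k1" (the pictures are not rectified: a ray, as slopes to the right and down, at radius r is drawn at 1 + k1 r^2 times it, then the intrinsics apply), "world_from_camera" (4x4, takes a point from camera to world coordinates). Camera axes: x right, y down, z forward; pixel columns grow to the right and rows downward; lengths in m; the calibration is good to about 2 mm. A picture is of the moment at which its call begins.
- arm.job_done(): hands the job in; it is judged then, once.
The state is a dict: "t": time; "joint_pos": joint angles; "qvel": joint speeds; "joint_efforts": joint torques, N m; "ee_pos": TCP position; "tcp_rot": TCP orientation; "wrist_force": force on the tool from outside, world axes, zero at the start; "moment": the same for the moment, N m; "opening": finger opening in m; "grip_force": force on a finger pad.
Only numpy, scipy, OpenCV 4.12 (cv2) and the standard library are available. Lean on these libraries where they do the work, as an engineer would, in place of code of your own. Each camera call takes 0.05 s, during which the arm holds its last target. There are 200 camera calls.

### The job

Lift the amber glass casting out of its plaster mould and hold it up in the air for the inspection camera: its underside squarely facing the lens, centred on the lens's line of sight, 100 mm in front of the lens, with its long side running up and down the camera's slope (that is, in line with the red index mark beside the lens, not crosswise). Finish while still holding it there, steady in the gripper; do not touch the camera, and leave the green casting and the other things on the table where they are.

Things in the scene. Friction and masses are not known exactly. Their poses are not given: they have to be found in the camera images.
- amber: amber glass casting, a block 110 (its x) x 50 (its y) x 30 mm (its z, up) of 0.3 to 0.5 kg, lying in the cavity of the mould with brass dots with 2 mm of play all round and its upper 14 mm standing above the rim; origin at the centre of its underside
- mould_amber: fixed plaster casting mould, 150 (its x) x 90 (its y) x 26 mm high, brass dots on its rim; origin at the centre of its underside, z up. Open cavity 114 x 54 mm, 16 mm deep, its floor 10 mm above the table. Both long walls are cut away down to that floor for 56 mm at mid-length, right through, so that fingers reach the casting's sides
- lens: glass of the inspection camera, in a black barrel 44 mm wide within a white ring, 103 to 107 mm above the table; origin at the centre of the glass. z points out along the line of sight: up, leaning 0.2 to 0.48 rad from vertical towards the camera's front (roughly the robot's side). y is level; x runs up the slope, away from the robot, towards a small red index mark 26 mm from the centre
- camera: whole inspection camera: fixed base 110 x 110 mm and yoke (116 mm wide over the hinge caps) with a grey head 76 x 80 x 52 mm on a stiff tilting hinge 70 mm up; at most 115 mm high; origin at the centre of its underside, z up, its front is -x
- green: green glass casting of the same size in a like mould with green dots, to be left alone; origin at the centre of its underside
- clear_block: clear glass block, 70 x 70 x 40 mm, bystander; origin at the centre of its underside
- black_tile: black glass tile, 100 x 100 x 12 mm, bystander; origin at the centre of its underside
- mug: white mug, 80 mm wide and 90 mm high with a handle, bystander; origin at the centre of its underside
- loupe: black loupe, 44 mm wide and 40 mm high, bystander; origin at the centre of its underside
- tape: yellow tape measure, 65 x 35 x 62 mm high, bystander; origin at the centre of its underside
There are look-alikes about, which are no part of the job. There is more than one size of the amber; the one meant has the size given above.

How it is judged:
By the outcome, as a careful person would: the job done as asked, in the order asked, and still so for the second after the job is handed in, while the arm keeps its last pose, push and grip.
It also fails if it takes over 42 s, if anything falls off the work surface, if the arm or the gripper's body presses on something with over 40 N, if the wrist force passes 120 N, or if a joint passes its speed limit or range.

## Working session

There is one attempt and no reset: what is moved stays moved. The work goes in short steps, Python scripts to look and compute and a tool call to move; the robot and the scene stay as the last step left them, time stands still between calls to the robot, and variables do not carry over. Pictures are saved under pics/ and viewed, at most 10 in all, crops included, and the job is handed in when it is done.

Besides the shell and the picture viewer there is one more tool, called after "Call:" as name(argument=value, ...), one argument or row to a line, values as JSON. carry_out: Moves the arm, as the interface text tells. Its arguments: {"type":"object","properties":{"deltas":{"type":"array","items":{"type":"array","items":{"type":"number"}}}},"required":["deltas"]}

```bash
mkdir -p pics; ls; cat > h.py <<'E'
import numpy as np, cv2
from station import arm
from scipy.spatial.transform import Rotation as R
def world(c):
    h,w=c["z_map"].shape; f=h/2/np.tan(np.radians(c["fovy"])/2)
    v,u=np.mgrid[0:h,0:w].astype(float)
    K=np.array([[f,0,c["cx"]],[0,f,c["cy"]],[0,0,1.]])
    x=(u-c["cx"])/f; y=(v-c["cy"])/f; a,b=x.copy(),y.copy()
    for _ in range(8):
        s=1+c["k1"]*(a*a+b*b); a,b=x/s,y/s
    z=c["z_map"]; P=np.stack([a*z,b*z,z],-1)
    T=c["world_from_camera"]; return P@T[:3,:3].T+T[:3,3]
def save(n,im): cv2.imwrite("pics/"+n,im[...,::-1])
E
python3 - <<'E'
from h import *
s=arm.get_state(); print({k:np.round(v,3) for k,v in s.items()}); print(R.from_rotvec(s["tcp_rot"]).as_matrix().round(3))
for n in("scene","top"):
    c=arm.camera(n); save(n+".png",c["frame"]); np.savez(n+".npz",P=world(c),**c); print(n,c["fovy"],c["k1"],c["world_from_camera"].round(3).tolist())
E
```

```text
pics
{'t': np.float64(0.0), 'joint_pos': array([ 1.083,  0.334,  0.04 ,  1.466, -0.013,  1.343, -0.058]), 'qvel': array([ 0.   ,  0.   , -0.   , -0.001, -0.001,  0.   , -0.   ]), 'joint_efforts': array([ 0.0000e+00, -6.5856e+01,  1.3660e+00, -4.0556e+01,  1.7000e-02,
        1.3000e-02, -0.0000e+00]), 'ee_pos': array([ 0.246, -0.601,  0.23 ]), 'tcp_rot': array([-3.081e+00, -6.070e-01,  1.000e-03]), 'wrist_force': array([0.153, 0.308, 0.771]), 'moment': array([ 0.008,  0.027, -0.06 ]), 'grip_force': np.float64(0.0), 'opening': np.float64(0.085)}
[[ 0.925  0.379 -0.001]
 [ 0.379 -0.925  0.001]
 [-0.    -0.002 -1.   ]]
scene 49.417732009506516 -0.09202507172359584 [[0.602, 0.512, -0.613, 1.481], [0.799, -0.368, 0.476, -0.702], [0.018, -0.776, -0.631, 1.042], [0.0, 0.0, 0.0, 1.0]]
top 55.85405739098206 -0.010256752577564107 [[0.027, -0.984, 0.178, 0.34], [-1.0, -0.026, 0.003, 0.002], [0.001, -0.178, -0.984, 1.363], [0.0, 0.0, 0.0, 1.0]]
```

View pics/top.png

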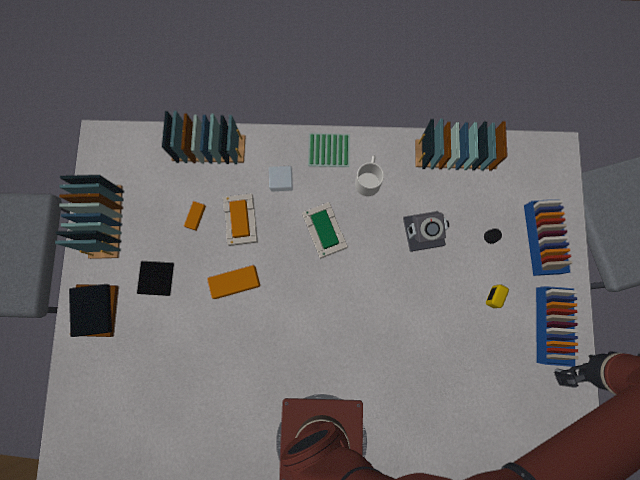

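View pics/scene.png

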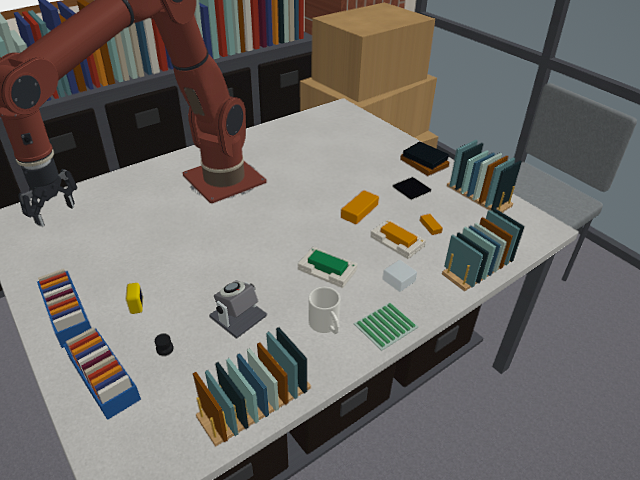

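The top view shows the amber casting in its mould at about (240,218). The green one is at (325,229), and the inspection camera's lens ring is at (431,229).

```bash
python3 - <<'E'
from h import *
d=dict(np.load("top.npz")); P=d["P"]; im=d["frame"]; hsv=cv2.cvtColor(im,cv2.COLOR_RGB2HSV)
T=d["world_from_camera"]; f=240/np.tan(np.radians(d["fovy"])/2)
def plane(uv,z):  # distorted px -> world at height z
    K=np.array([[f,0,d["cx"]],[0,f,d["cy"]],[0,0,1.]])
    n=cv2.undistortPoints(np.float64(uv).reshape(-1,1,2),K,np.array([d["k1"],0,0,0.,0]))[:,0]
    r=np.c_[n,np.ones(len(n))]@T[:3,:3].T
    return T[:3,3]+r*((z-T[2,3])/r[:,2])[:,None]
m=cv2.inRange(hsv,(8,130,90),(25,255,255)); win=np.zeros_like(m); win[185:255,218:265]=1
ys,xs=np.where((m>0)&(win>0)); q=plane(np.c_[xs,ys],.04)[:,:2].astype(np.float32)
r=cv2.minAreaRect(q); print("amber",r, "z",np.median(P[ys,xs,2]))
# mould, white blob
w=(hsv[...,1]<40)&(hsv[...,2]>200)
w=w&(np.indices(w.shape)[0]<255)
z=P[...,2]
reg=(z>.02)&(z<.05)&(win>0)
ys,xs=np.where(reg); print("mould+amber",cv2.minAreaRect(plane(np.c_[xs,ys],.026)[:,:2].astype(np.float32)))
for n,(a,b,c,e) in dict(top=(205,255,400,455)).items():
    Z=z[a:b,c:e]; print(np.round(Z[::4,::3]*1000).astype(int))
    cv2.imwrite("pics/c1.png",cv2.resize(im[195:260,395:465,::-1],None,fx=8,fy=8,interpolation=cv2.INTER_CUBIC))
E
```

```text
amber ((0.6332193613052368, 0.2658849358558655), (0.13627302646636963, 0.05294670909643173), 8.711129188537598) z 0.04034461662323019
mould+amber ((0.6375230550765991, 0.2647623121738434), (0.1514633595943451, 0.09051726013422012), 8.47249698638916)
[[   1    1    5    3    5    8    5   -3    0   -5    4   -1    4    7
     0    1   -1   -1    0]
 [   0   -1   -4    5    0   -1    2   -3    1    4   -2    0    3   -4
    -4    2   -2    3   -2]
 [   1    2    7    3    3    0   -2   13   69   73   86   88  101  106
   104   -4    2    3    3]
 [   3    9   13    9   62   93  108  107  106  107  111  105  107  101
   107    1    1    6   -1]
 [   0    8   17   10   13   91  104  106  106  106  109  109  104  109
   100   84   82    3   -7]
 [  -3    0   10   14   82   80   94  102   98  107  109  111  107  103
   102   84   78    2    4]
 [   5   -1   12   68   84   67   96   96  103  102  110  104  108  100
    94   76    2    2    2]
 [   3    3   10   32   70   86   89   90   94  106  105  101   99   90
    87   -1   -1   -1    2]
 [   3    3    3   15   16   48   85   91   90   92   91   87   89   78
    81   83    5    0   -1]
 [   2    2    2   13   14   11   69   80   78   82   13   12   13   12
    12    2    0   -1   -2]
 [  -2   -1   -3   13   17   17   12   17   13   12   18   14    7   12
     7    3   -1    3    2]
 [   1    1    3    4   12   14   12    7    6    4    1   -1    0    3
     4    2    4    3    0]
 [   2 1363    2    1   -5   -4    4    4    4   -3   -4    5   -1   -1
     3   -4    3    8    0]]
```

View pics/c1.png

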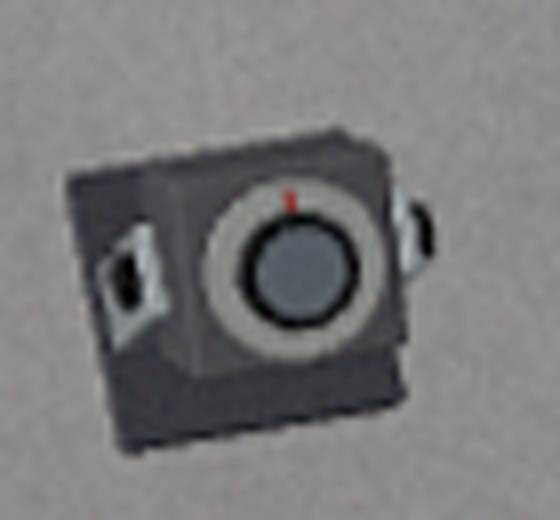

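The crop shows the lens glass at full-image (432.5,228.8), the red mark above and slightly left of it, and the base tilted about 10° in yaw. Since the tool can't tilt, I'll pivot the casting in the grip by pressing its far end against the fixed mould's rim. First I need to measure the lens plane.

```bash
cat >> h.py <<'E'
def avg(n,k):
    cs=[arm.camera(n) for _ in range(k)]; c=cs[0]
    z=np.stack([x["z_map"] for x in cs]); c["z_map"]=np.nanmedian(np.where(z>0,z,np.nan),0); c["frame"]=np.mean([x["frame"] for x in cs],0).astype(np.uint8)
    return c,world(c)
def ransac(Q,t,it=500):
    g=np.random.default_rng(0); best=None
    for _ in range(it):
        a=Q[g.choice(len(Q),3,False)]; n=np.cross(a[1]-a[0],a[2]-a[0]); n/=np.linalg.norm(n)+1e-12
        if abs(n[2])<.8: continue
        i=abs((Q-a[0])@n)<t
        if best is None or i.sum()>best.sum(): best=i
    for _ in range(3):
        c=Q[best].mean(0); n=np.linalg.svd(Q[best]-c)[2][2]; n*=np.sign(n[2]); best=abs((Q-c)@n)<t
    return n,c,best
def uv(c,X):
    T=np.linalg.inv(c["world_from_camera"]); p=np.atleast_2d(X)@T[:3,:3].T+T[:3,3]; f=240/np.tan(np.radians(c["fovy"])/2)
    a=p[:,:2]/p[:,2:]; a=a*(1+c["k1"]*(a**2).sum(1,keepdims=True)); return a*f+[c["cx"],c["cy"]]
E
python3 - <<'E'
from h import *
out={}
for n in("top","scene"):
    c,P=avg(n,6); np.savez(n+".npz",P=P,**c)
    hsv=cv2.cvtColor(c["frame"],cv2.COLOR_RGB2HSV); Z=P[...,2]
    near=(np.hypot(P[...,0]-.61,P[...,1]+.155)<.1)
    if n=="top":
        m=near&(Z>.06); q=P[m]; print("head pts",m.sum(),q.min(0),q.max(0))
    else: m=near&(Z>.06)
    q=P[m]; nn,cc,i=ransac(q,.004); qi=q[i]
    print(n,"normal",nn.round(3),"lean",np.arccos(nn[2]).round(3),"yaw",np.degrees(np.arctan2(-nn[1],-nn[0])).round(1),"c",cc.round(4),i.sum(),m.sum())
    print(cv2.minAreaRect(qi[:,:2].astype(np.float32)))
    # bright ring pixels
    ring=m&(hsv[...,2]>140)&(hsv[...,1]<60); comp,lab,st,ce=cv2.connectedComponentsWithStats(ring.astype(np.uint8))
    k=1+st[1:,4].argmax(); r=P[lab==k]; n2=ransac(r,.004); print(" ring",n2[0].round(3),n2[1].round(4),len(r),st[k])
    cnt=max(cv2.findContours((lab==k).astype(np.uint8),0,1)[0],key=cv2.contourArea); print(" ell",cv2.fitEllipse(cnt))
    b=near&(Z>.008)&(Z<.022); print(" base",cv2.minAreaRect(P[near&(Z>.007)][:,:2].astype(np.float32)))
    lo=uv(c,[[.61,-.155,.1]])[0].astype(int); cr=c["frame"][max(0,lo[1]-30):lo[1]+30,lo[0]-35:lo[0]+35]; print(lo)
    save("cr_%s.png"%n,cv2.resize(cr,None,fx=5,fy=5,interpolation=cv2.INTER_CUBIC))
    red=near&((hsv[...,0]<8)|(hsv[...,0]>172))&(hsv[...,1]>110)&(Z>.06); print(" red",red.sum(),np.argwhere(red).mean(0)[::-1] if red.any() else 0,P[red].mean(0))
E
```

```text
head pts 63 [ 0.59234241 -0.25281591  0.06435356] [ 0.62502123 -0.23923406  0.08632939]
top normal [-0.13   0.609  0.783] lean 0.672 yaw -77.9 c [ 0.6091 -0.247   0.0814] 54 63
((0.6087489724159241, -0.2460128366947174), (0.03257077559828758, 0.013519247993826866), 0.553141176700592)
 ring [-0.076  0.478  0.875] [ 0.6098 -0.2497  0.0842] 24 [412 223   3  12  24]
 ell ((412.8651428222656, 228.6411895751953), (2.4501233100891113, 10.729427337646484), 178.8265380859375)
 base ((0.6205961108207703, -0.2456812858581543), (0.08367133140563965, 0.01523226872086525), 7.070419788360596)
[380 225]
 red 0 0 [nan nan nan]
scene normal [-0.013  0.429  0.903] lean 0.443 yaw -88.2 c [ 0.6046 -0.2453  0.0833] 10 11
((0.6044068932533264, -0.24502131342887878), (0.029783375561237335, 0.007558021694421768), 12.682345390319824)<stdin>:20: RuntimeWarning: Mean of empty slice.
  ret = um.true_divide(
Traceback (most recent call last):
  File "h.py", line 26, in ransac
    c=Q[best].mean(0); n=np.linalg.svd(Q[best]-c)[2][2]; n*=np.sign(n[2]); best=abs((Q-c)@n)<t
                         ~~~~~~~~~~~~~~~~~~~~~~~~~~~^^^
IndexError: index 2 is out of bounds for axis 0 with size 1
```

```bash
python3 - <<'E'
from h import *
ctr=np.load("top.npz")["P"][220:240,424:442].reshape(-1,3).mean(0); print(ctr)
for n in("top","scene"):
    c,P=avg(n,6) if n=="scene" else (dict(np.load("top.npz")),np.load("top.npz")["P"])
    np.savez(n+".npz",**{**c,"P":P})
    hsv=cv2.cvtColor(c["frame"],cv2.COLOR_RGB2HSV); Z=P[...,2]
    near=(np.hypot(P[...,0]-ctr[0],P[...,1]-ctr[1])<.085)
    m=near&(Z>.06); q=P[m]; nn,cc,i=ransac(q,.005)
    print(n,"head normal",nn.round(3),"lean",np.arccos(nn[2]).round(3),"yaw",np.degrees(np.arctan2(-nn[1],-nn[0])).round(1),"c",cc.round(4),i.sum(),m.sum())
    ring=m&(hsv[...,2]>125)&(hsv[...,1]<60); _,lab,st,ce=cv2.connectedComponentsWithStats(ring.astype(np.uint8))
    for k in np.argsort(-st[1:,4])[:2]+1:
        r=P[lab==k]
        if len(r)<30: continue
        n2=ransac(r,.005); print(" ring",n2[0].round(3),np.arccos(n2[0][2]).round(3),"yaw",np.degrees(np.arctan2(-n2[0][1],-n2[0][0])).round(1),n2[1].round(4),len(r),st[k])
        cnt=max(cv2.findContours((lab==k).astype(np.uint8),0,1)[0],key=cv2.contourArea); print(" ell",cv2.fitEllipse(cnt))
    print(" base",cv2.minAreaRect(P[near&(Z>.008)&(Z<.025)][:,:2].astype(np.float32)))
    red=near&((hsv[...,0]<8)|(hsv[...,0]>172))&(hsv[...,1]>80)&(Z>.06); print(" red",red.sum(),np.argwhere(red).mean(0)[::-1],P[red].mean(0))
    lo=uv(c,ctr)[0].astype(int); print(lo)
    save("cr_%s.png"%n,cv2.resize(c["frame"][lo[1]-38:lo[1]+38,lo[0]-38:lo[0]+38],None,fx=6,fy=6,interpolation=cv2.INTER_CUBIC))
cv2.imwrite("pics/cr.png",np.hstack([cv2.imread("pics/cr_top.png"),cv2.imread("pics/cr_scene.png")])[:,:])
E
```

```text
[ 0.60358015 -0.30220693  0.0997077 ]
top head normal [-0.341 -0.057  0.938] lean 0.353 yaw 9.4 c [ 0.6105 -0.2959  0.0967] 486 951
 ring [-0.347 -0.063  0.936] 0.36 yaw 10.3 [ 0.6088 -0.2969  0.1   ] 153 [421 218  22  21 153]
 ell ((431.2944030761719, 227.9942626953125), (20.172685623168945, 21.305416107177734), 73.39879608154297)
 ring [-0.153  0.71   0.687] 0.813 yaw -77.8 [ 0.6087 -0.2501  0.0837] 30 [410 223   6  12  30]
 ell ((412.53631591796875, 228.62686157226562), (4.15726900100708, 10.594361305236816), 171.1171417236328)
 base ((0.6186527013778687, -0.2964935898780823), (0.11029025167226791, 0.10975934565067291), 11.520756721496582)
 red 3 [431. 220.] [ 0.62891715 -0.29591806  0.10988207]
[432 229]
scene head normal [-0.002 -0.04   0.999] lean 0.04 yaw 87.1 c [ 0.6242 -0.2998  0.1053] 381 1140
 ring [-0.344 -0.055  0.937] 0.356 yaw 9.1 [ 0.6131 -0.3012  0.1032] 135 [219 280  26  17 135]
 ell ((232.1468505859375, 287.95751953125), (12.779718399047852, 23.39044952392578), 70.26030731201172)
 ring [-0.09   0.704  0.705] 0.789 yaw -82.7 [ 0.6248 -0.3426  0.0838] 44 [216 301  12  14  44]
 ell ((221.658447265625, 307.1658020019531), (6.130023956298828, 14.029561996459961), 140.24240112304688)
 base ((0.6146411895751953, -0.29784953594207764), (0.10984809696674347, 0.11229854822158813), 11.56517505645752)
 red 3 [237. 289.] [ 0.62320464 -0.29541527  0.11058649]
[231 288]
```

```bash
python3 -c "
import cv2;a=cv2.imread('pics/cr.png');cv2.imwrite('pics/cr2.png',cv2.resize(a,(800,400)))"
```

```text
(no output)
```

View pics/cr2.png

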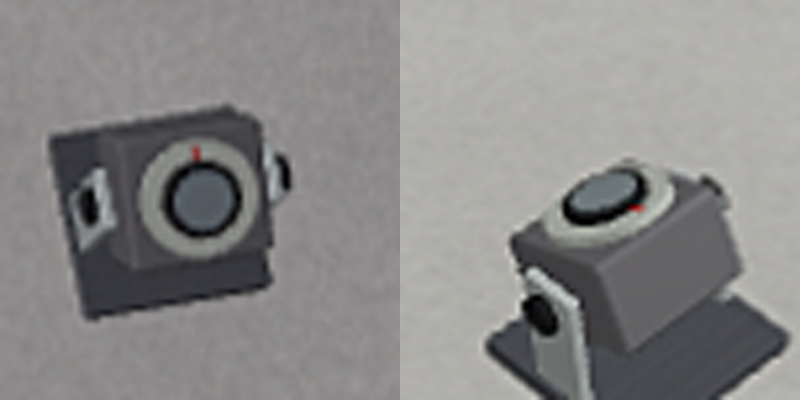

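The crops show the glass at top (432.6,229.0) and scene (232.0,286.7), with the barrel standing a little proud of the ring. The lean is about 0.357 rad and the yaw about 10.5°.

```bash
python3 - <<'E'
from h import *
from scipy.optimize import least_squares
t=dict(np.load("top.npz")); s=dict(np.load("scene.npz"))
f=lambda X:np.r_[uv(t,X)[0]-[432.6,229.0],uv(s,X)[0]-[232.0,286.7]]
r=least_squares(f,[.604,-.3,.105]); print("lens",r.x.round(4),r.fun.round(2))
X=r.x.copy()
for z in(.103,.105,.107):
    g=least_squares(lambda p:f(np.r_[p,z]),X[:2]); print(z,g.x.round(4),g.fun.round(2))
for c,n,w in((t,"top",(185,255,218,265)),(s,"scene",(210,260,365,430))):
    hsv=cv2.cvtColor(c["frame"],cv2.COLOR_RGB2HSV); P=c["P"]
    near=np.hypot(P[...,0]-.6375,P[...,1]-.2648)<.1
    m=near&(P[...,2]>.034)&(P[...,2]<.047)&(cv2.inRange(hsv,(5,120,90),(25,255,255))>0)
    m=cv2.morphologyEx(m.astype(np.uint8),cv2.MORPH_OPEN,np.ones((5,5)))
    _,lab,st,ce=cv2.connectedComponentsWithStats(m); k=1+st[1:,4].argmax()
    q=P[lab==k]; print(n,"amber top",cv2.minAreaRect(q[:,:2].astype(np.float32)),q.mean(0).round(4),len(q))
    m2=near&(P[...,2]>.018)&(P[...,2]<.05); print(" mould",cv2.minAreaRect(P[m2][:,:2].astype(np.float32)))
print(arm.get_state()["t"])
E
```

```text
lens [ 0.6042 -0.3002  0.1062] [-0.26 -0.15 -0.27 -0.  ]
0.103 [ 0.6034 -0.3001] [-0.57  0.32 -0.25  0.7 ]
0.105 [ 0.6039 -0.3001] [-0.38  0.03 -0.26  0.26]
0.107 [ 0.6044 -0.3002] [-0.18 -0.27 -0.28 -0.19]
top amber top ((0.6370381116867065, 0.26468634605407715), (0.10677124559879303, 0.048657797276973724), 9.252209663391113) [0.6361 0.2642 0.0405] 566
 mould ((0.6379402279853821, 0.2648402154445648), (0.14980629086494446, 0.08999209851026535), 8.943855285644531)
scene amber top ((0.635287344455719, 0.2623937427997589), (0.10705960541963577, 0.049898918718099594), 7.593137741088867) [0.6379 0.2596 0.041 ] 366
 mould ((0.6322041153907776, 0.2630035877227783), (0.1520044058561325, 0.09377717226743698), 8.114057540893555)
1.0
```

Call:
carry_out(
  deltas=[
    [-1,0,0,0,0.75],
    [-1,0,0,0,0.75],
    [-1,0,0,0,0.75],
    [-1,0.6,-1,0,0],
    [-1,0.6,-1,0,0],
  ],
)

```text
t: 1.42
ee_pos: [0.2716, -0.537, 0.2306]
tcp_rot: [-3.133, -0.234, 0.002]
wrist_force: [1.3, -0.0, 1.0]
opening: 0.0858
grip_force: 0.0
```

Call:
carry_out(
  deltas=[
    [-1,0.6,-1,0,0],
    [-1,0.6,-1,0,0],
    [-1,0.6,-1,0,0],
    [-1,0.6,-1,0,0],
    [-1,0.6,-1,0,0],
  ],
)

```text
t: 1.83
ee_pos: [0.3392, -0.3731, 0.2315]
tcp_rot: [3.132, 0.24, 0.0]
wrist_force: [0.6, -0.9, 0.5]
opening: 0.0855
grip_force: 0.0
```

Call:
carry_out(
  deltas=[
    [-1,0.6,-1,0,0],
    [-1,0.6,-1,0,0],
    [-1,0.6,-1,0,0],
    [-1,0.6,-1,0,0],
    [-1,0.6,-1,0,0],
  ],
)

```text
t: 2.25
ee_pos: [0.4053, -0.2111, 0.2316]
tcp_rot: [3.132, 0.24, 0.001]
wrist_force: [0.7, 0.6, -0.5]
opening: 0.0855
grip_force: 0.0
```

Call:
carry_out(
  deltas=[
    [-1,0.6,-1,0,0],
    [-1,0.6,-1,0,0],
    [-1,0.6,-1,0,0],
    [-1,0.6,-1,0,0],
    [-1,0.6,-1,0,0],
  ],
)

```text
t: 2.67
ee_pos: [0.4714, -0.0491, 0.2317]
tcp_rot: [3.132, 0.24, 0.001]
wrist_force: [1.4, -0.5, 0.5]
opening: 0.0851
grip_force: 0.0
```

Call:
carry_out(
  deltas=[
    [-1,0.6,-1,0,0],
    [-1,0.6,-1,0,0],
    [-1,0.6,-1,0,0],
    [-1,0.6,-1,0,0],
    [-1,0.6,-1,0,0],
  ],
)

```text
t: 3.08
ee_pos: [0.5375, 0.1127, 0.2316]
tcp_rot: [3.132, 0.24, 0.001]
wrist_force: [0.8, 0.6, 0.9]
opening: 0.0853
grip_force: 0.0
```

Call:
carry_out(
  deltas=[
    [-1,0.72,-0.85,0.5,0],
    [-1,0.72,-0.85,0.5,0],
    [-1,0.72,-0.85,0.5,0],
    [-1,0.72,-0.85,0.5,0],
    [-1,0.6,-0.8,0.5,0],
  ],
)

```text
t: 3.5
ee_pos: [0.622, 0.2531, 0.1553]
tcp_rot: [-3.132, -0.24, -0.0]
wrist_force: [0.5, 0.5, 0.6]
opening: 0.0853
grip_force: 0.0
```

Call:
carry_out(
  deltas=[
    [-1,0,0,0,0],
    [-1,0,0,0,0],
  ],
)

```text
t: 3.67
ee_pos: [0.6202, 0.2534, 0.1545]
tcp_rot: [-3.131, -0.245, 0.005]
wrist_force: [0.2, -0.6, 0.0]
opening: 0.0852
grip_force: 0.0
```

```bash
python3 - <<'E'
from h import *
s=arm.get_state(); print(s["ee_pos"],R.from_rotvec(s["tcp_rot"]).as_matrix().round(3))
c=arm.camera("scene"); save("near.png",cv2.resize(c["frame"][140:290,300:500],None,fx=4,fy=4))
M=R.from_rotvec(s["tcp_rot"]).as_matrix(); print((M.T@(np.array([.624,.2625,.1])-s["ee_pos"])/.03).round(2))
E
```

```text
[0.62017552 0.25344295 0.15446345] [[ 0.988  0.155 -0.003]
 [ 0.155 -0.988  0.   ]
 [-0.003 -0.001 -1.   ]]
[ 0.18 -0.28  1.82]
```

View pics/near.png

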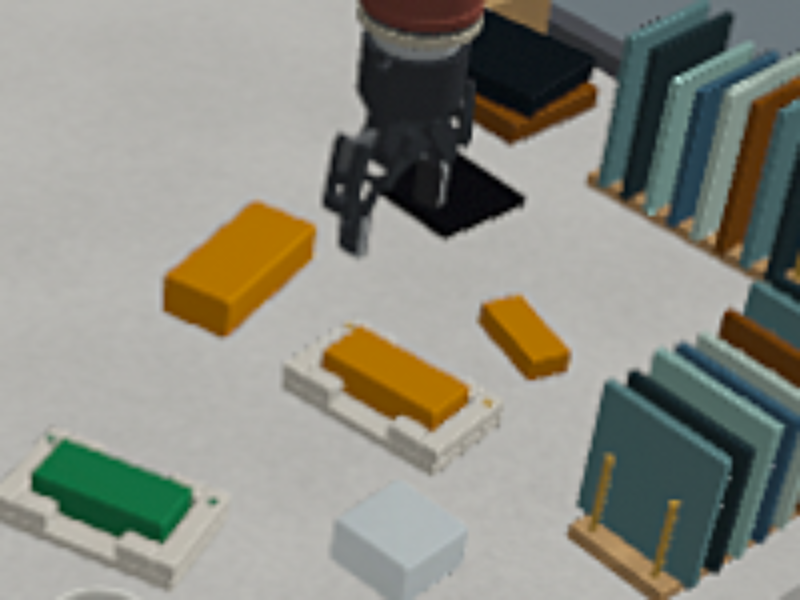

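The gripper stands over the mould. A bigger amber block sits nearer the robot, exactly where I planned to tilt, so I'll check the free space around the mould before gripping.

```bash
python3 - <<'E'
from h import *
d=dict(np.load("top.npz")); P=d["P"]
m=(P[...,2]>.009)&(P[...,0]>.38)&(P[...,0]<.95)&(P[...,1]>-.45)&(P[...,1]<.5)
m=cv2.morphologyEx(m.astype(np.uint8),cv2.MORPH_OPEN,np.ones((3,3)))
_,lab,st,ce=cv2.connectedComponentsWithStats(m)
for k in range(1,len(st)):
    if st[k,4]<40: continue
    q=P[lab==k]; r=cv2.minAreaRect(q[:,:2].astype(np.float32)); print(st[k,:4],"h",np.percentile(q[:,2],98).round(3),cv2.boxPoints(r).round(3).tolist())
E
```

```text
[162 111  83  53] h 0.152 [[0.8119999766349792, 0.26600000262260437], [0.9240000247955322, 0.26600000262260437], [0.9240000247955322, 0.492000013589859], [0.8130000233650208, 0.492000013589859]]
[415 118  71  52] h 0.143 [[0.8130000233650208, -0.27300000190734863], [0.8130000233650208, -0.44999998807907104], [0.925000011920929, -0.44999998807907104], [0.9240000247955322, -0.27300000190734863]]
[327 137   4  12] h 0.013 [[0.875, 0.004999999888241291], [0.875, -0.004999999888241291], [0.9129999876022339, -0.004000000189989805], [0.9120000004768372, 0.006000000052154064]]
[321 138   4  24] h 0.014 [[0.8309999704360962, 0.02199999988079071], [0.8320000171661377, 0.013000000268220901], [0.9089999794960022, 0.014999999664723873], [0.9079999923706055, 0.024000000208616257]]
[315 143   4  15] h 0.013 [[0.843999981880188, 0.041999999433755875], [0.8450000286102295, 0.03200000151991844], [0.890999972820282, 0.032999999821186066], [0.890999972820282, 0.0430000014603138]]
[344 149   4  15] h 0.014 [[0.8270000219345093, -0.05000000074505806], [0.8270000219345093, -0.05900000035762787], [0.8740000
[... 1096 characters left out ...]
8881836, 0.017999999225139618], [0.5609999895095825, -0.06499999761581421], [0.6990000009536743, -0.004999999888241291], [0.6629999876022339, 0.07699999958276749]]
[404 211  45  40] h 0.11 [[0.5540000200271606, -0.25], [0.5759999752044678, -0.3630000054836273], [0.6830000281333923, -0.34200000762939453], [0.6620000004768372, -0.2290000021457672]]
[157 262  16  34] h 0.015 [[0.4020000100135803, 0.46000000834465027], [0.5009999871253967, 0.46000000834465027], [0.5009999871253967, 0.5], [0.4020000100135803, 0.5]]
[207 265  53  34] h 0.041 [[0.39399999380111694, 0.33000001311302185], [0.43700000643730164, 0.19300000369548798], [0.5, 0.21199999749660492], [0.4569999873638153, 0.3499999940395355]]
```

The -y side of the mould is clear: the gap to the green mould is about 160 mm. I'll tilt there with the casting held crosswise, and grip now.

Call:
carry_out(
  deltas=[
    [-1,0.18,-0.28,0.6,0],
    [-1,0,0,0.9,0],
    [-1,0,0,0.9,0],
    [-1,0,0,0.6,0],
    [-1,0,0,0.3,0],
  ],
)

```text
t: 4.13
ee_pos: [0.6246, 0.2583, 0.0557]
tcp_rot: [3.131, 0.237, -0.002]
wrist_force: [-1.1, -0.7, 0.2]
opening: 0.0852
grip_force: 0.0
```

Call:
carry_out(
  deltas=[
    [-1,0,0,0,0],
    [-1,0,0,0,0],
  ],
)

```text
t: 4.3
ee_pos: [0.6257, 0.2601, 0.0587]
tcp_rot: [3.133, 0.239, 0.002]
wrist_force: [-0.5, 0.2, 0.5]
opening: 0.0854
grip_force: 0.0
```

Call:
carry_out(
  deltas=[
    [-1,-0.05,-0.08,0.5,0],
    [-1,0,0,0.5,0],
    [-1,0,0,0.4,0],
    [-1,0,0,0,0],
    [-1,0,0,0,0],
  ],
)

```text
t: 4.72
ee_pos: [0.6226, 0.2626, 0.0143]
tcp_rot: [3.132, 0.24, -0.003]
wrist_force: [-0.3, -0.4, -0.7]
opening: 0.0854
grip_force: 0.0
```

Call:
carry_out(
  deltas=[
    [0,0,0,0.05,0],
    [1,0,0,0,0],
    [1,0,0,0,0],
    [1,0,0,0,0],
    [1,0,0,0,0],
  ],
)

```text
t: 5.13
ee_pos: [0.6236, 0.2635, 0.0147]
tcp_rot: [-3.132, -0.241, -0.002]
wrist_force: [-1.0, 0.5, 3.1]
opening: 0.0492
grip_force: 65.0
```

Call:
carry_out(
  deltas=[
    [1,0,0,0,0],
    [1,0,0,0,0],
    [1,0,0,0,0],
    [1,0,0,0,0],
  ],
)

```text
t: 5.47
ee_pos: [0.6236, 0.2635, 0.0147]
tcp_rot: [-3.132, -0.24, -0.002]
wrist_force: [-0.6, 0.3, 5.2]
opening: 0.0489
grip_force: 65.1
```

Call:
carry_out(
  deltas=[
    [1,0,0,-0.4,0],
    [1,0,0,-0.8,0],
    [1,0,0,-0.8,0],
    [1,0,0,-0.4,0],
    [1,0,0,0,0],
  ],
)

```text
t: 5.88
ee_pos: [0.6246, 0.2636, 0.0891]
tcp_rot: [-3.131, -0.24, -0.007]
wrist_force: [1.1, 0.0, -4.0]
opening: 0.0488
grip_force: 66.2
```

Call:
carry_out(
  deltas=[
    [1,-0.4,0.87,0,-1],
    [1,-0.3,0.9,0,-1],
    [1,-0.1,0.95,0,-1],
    [1,0,0,0,-1],
    [1,0,0,0,-1],
  ],
)

```text
t: 6.3
ee_pos: [0.6208, 0.1752, 0.0839]
tcp_rot: [2.962, 1.043, -0.004]
wrist_force: [0.4, 1.3, -5.7]
opening: 0.049
grip_force: 66.0
```

Call:
carry_out(
  deltas=[
    [1,0,0,0,-1],
    [1,0,0,0,-1],
    [1,0,0,0,-1],
    [1,0,0,0,-1],
    [1,0,0,0,-1],
  ],
)

```text
t: 6.72
ee_pos: [0.6199, 0.1786, 0.0841]
tcp_rot: [-2.587, -1.781, 0.004]
wrist_force: [-0.0, 0.1, -4.6]
opening: 0.0487
grip_force: 66.0
```

Call:
carry_out(
  deltas=[
    [1,0,0,0,-1],
    [1,0,0,0,-1],
    [1,0,0,0,-1],
    [1,0,0,0,-1],
    [1,0,0,0,-1],
  ],
)

```text
t: 7.13
ee_pos: [0.62, 0.1786, 0.0841]
tcp_rot: [-2.038, -2.389, 0.003]
wrist_force: [0.6, -0.1, -4.6]
opening: 0.0489
grip_force: 66.0
```

```bash
cat > go.py <<'E'
from h import *
import sys
def go(tgt,yaw):
    s=arm.get_state(); M=R.from_rotvec(s["tcp_rot"]).as_matrix(); cy=np.degrees(np.arctan2(M[1,0],M[0,0]))
    print("t",s["t"],"ee",s["ee_pos"].round(4),"yaw",cy.round(2),"z",M[:,2].round(4),"F",s["wrist_force"].round(1),"open",s["opening"].round(4),"j",s["joint_pos"].round(2))
    print("shift units",(M.T@(np.array(tgt)-s["ee_pos"])/.03).round(2),"spin",((cy-yaw+180)%360-180).round(2)/6)
go([float(a) for a in sys.argv[1:4]],float(sys.argv[4]))
E
python3 go.py .5994 .1808 .0307 98.8
```

```text
Traceback (most recent call last):
  File "go.py", line 7, in <module>
    go([float(a) for a in sys.argv[1:4]],float(sys.argv[4]))
    ~~^^^^^^^^^^^^^^^^^^^^^^^^^^^^^^^^^^^^^^^^^^^^^^^^^^^^^^
  File "go.py", line 5, in go
    print("t",s["t"],"ee",s["ee_pos"].round(4),"yaw",cy.round(2),"z",M[:,2].round(4),"F",s["wrist_force"].round(1),"open",s["opening"].round(4),"j",s["joint_pos"].round(2))
                                                                                                                          ^^^^^^^^^^^^^^^^^^
AttributeError: 'float' object has no attribute 'round'
```

```bash
sed -i 's/s\["opening"\].round(4)/s["opening"]/' go.py; python3 go.py .5994 .1808 .0407 98.8
```

```text
t 7.1333 ee [0.62   0.1786 0.0841] yaw 99.07 z [-2.1e-03 -7.0e-04 -1.0e+00] F [ 0.6 -0.1 -4.6] open 0.04892870766768284 j [ 0.31  0.61 -0.9   1.6   0.5   1.18 -0.54]
shift units [ 0.18 -0.66  1.45] spin 0.045000000000000005
```

Call:
carry_out(
  deltas=[
    [1,0.1,-0.3,0,0.05],
    [1,0.08,-0.36,0.3,0],
    [1,0,0,0.6,0],
    [1,0,0,0.5,0],
    [1,0,0,0,0],
  ],
)

```text
t: 7.55
ee_pos: [0.5978, 0.1801, 0.0398]
tcp_rot: [-2.052, -2.375, 0.008]
wrist_force: [-1.4, -0.4, -4.1]
opening: 0.0487
grip_force: 65.9
```

```bash
python3 go.py .5994 .1808 .0307 98.8
```

```text
t 7.55 ee [0.5978 0.1801 0.0398] yaw 98.35 z [-0.0054 -0.0021 -1.    ] F [-1.4 -0.4 -4.1] open 0.048683277093344184 j [ 0.3   0.62 -0.88  1.69  0.53  1.1  -0.6 ]
shift units [0.02 0.06 0.3 ] spin -0.075
```

Now I press gently, in about 3 mm steps.

Call:
carry_out(
  deltas=[
    [1,0,0,0.1,0],
    [1,0,0,0.1,0],
    [1,0,0,0.1,0],
    [1,0,0,0.05,0],
    [1,0,0,0,0],
  ],
)

```text
t: 7.97
ee_pos: [0.6006, 0.1816, 0.0333]
tcp_rot: [-2.052, -2.379, -0.0]
wrist_force: [0.3, 0.3, -5.1]
opening: 0.0488
grip_force: 66.0
```

Call:
carry_out(
  deltas=[
    [1,0,0,0.07,0],
    [1,0,0,0,0],
  ],
)

```text
t: 8.13
ee_pos: [0.6005, 0.1816, 0.0312]
tcp_rot: [2.051, 2.379, 0.0]
wrist_force: [0.2, -0.5, -5.1]
opening: 0.0487
grip_force: 66.0
```

Call:
carry_out(
  deltas=[
    [1,0,0,0.07,0],
    [1,0,0,0,0],
  ],
)

```text
t: 8.3
ee_pos: [0.6007, 0.1815, 0.0304]
tcp_rot: [2.051, 2.379, -0.0]
wrist_force: [-3.8, -3.7, 7.1]
opening: 0.0489
grip_force: 67.7
```

Call:
carry_out(
  deltas=[
    [1,0,0,0.05,0],
    [1,0,0,0,0],
  ],
)

```text
t: 8.47
ee_pos: [0.6008, 0.1811, 0.0296]
tcp_rot: [2.051, 2.378, -0.001]
wrist_force: [-7.4, -6.5, 16.5]
opening: 0.0492
grip_force: 68.9
```

Call:
carry_out(
  deltas=[
    [1,0,0,0.05,0],
    [1,0,0,0,0],
  ],
)

```text
t: 8.63
ee_pos: [0.6011, 0.1806, 0.0285]
tcp_rot: [2.051, 2.377, -0.002]
wrist_force: [-9.5, -8.6, 21.1]
opening: 0.0487
grip_force: 70.0
```

Call:
carry_out(
  deltas=[
    [1,0,0,0.05,0],
    [1,0,0,0,0],
  ],
)

```text
t: 8.8
ee_pos: [0.6013, 0.1801, 0.0272]
tcp_rot: [2.051, 2.376, -0.002]
wrist_force: [-8.8, -11.3, 22.4]
opening: 0.0489
grip_force: 70.9
```

Call:
carry_out(
  deltas=[
    [1,0,0,0.05,0],
    [1,0,0,0.05,0],
    [1,0,0,0,0],
  ],
)

```text
t: 9.05
ee_pos: [0.6016, 0.1789, 0.024]
tcp_rot: [2.051, 2.374, -0.004]
wrist_force: [-8.3, -14.1, 21.4]
opening: 0.0491
grip_force: 72.4
```

Call:
carry_out(
  deltas=[
    [1,0,0,0.05,0],
    [1,0,0,0.04,0],
    [1,0,0,0,0],
  ],
)

```text
t: 9.3
ee_pos: [0.6017, 0.1781, 0.0213]
tcp_rot: [2.051, 2.373, -0.005]
wrist_force: [-9.3, -15.4, 23.4]
opening: 0.0487
grip_force: 74.0
```

```bash
cat > meas.py <<'E'
from h import *
# fit the held casting: top & visible faces from amber pixels near the tool; print face normals
def amber(n,k=4):
    c,P=avg(n,k); s=arm.get_state(); hsv=cv2.cvtColor(c["frame"],cv2.COLOR_RGB2HSV)
    near=(np.hypot(P[...,0]-s["ee_pos"][0],P[...,1]-s["ee_pos"][1])<.09)&(abs(P[...,2]-s["ee_pos"][2]-.02)<.06)
    m=near&(cv2.inRange(hsv,(5,120,50),(25,255,255))>0); return c,P,m
if __name__=="__main__":
    import sys
    for n in("top","scene"):
        c,P,m=amber(n); ys,xs=np.where(m)
        print(n,m.sum(),P[m].min(0).round(3),P[m].max(0).round(3))
        q=P[m]; nn,cc,i=ransac(q,.004); print(" plane",nn.round(3),"lean",np.arccos(nn[2]).round(3),"dir",np.degrees(np.arctan2(nn[1],nn[0])).round(1),cc.round(4),i.sum())
        lo=[int(np.median(xs)),int(np.median(ys))]; save("m_%s.png"%n,cv2.resize(c["frame"][max(0,lo[1]-50):lo[1]+50,max(0,lo[0]-50):lo[0]+50],(400,400),interpolation=cv2.INTER_CUBIC))
    cv2.imwrite("pics/%s.png"%sys.argv[1],np.hstack([cv2.imread("pics/m_top.png"),cv2.imread("pics/m_scene.png")]))
E
python3 meas.py tilt1
```

```text
top 57 [0.571 0.215 0.033] [0.6   0.244 0.064]
 plane [-0.132 -0.047  0.99 ] lean 0.14 dir -160.4 [0.5811 0.2309 0.0601] 42
scene 363 [0.541 0.13  0.004] [0.632 0.234 0.101]
 plane [ 0.056 -0.216  0.975] lean 0.225 dir -75.5 [0.6013 0.1617 0.0462] 248
```

View pics/tilt1.png

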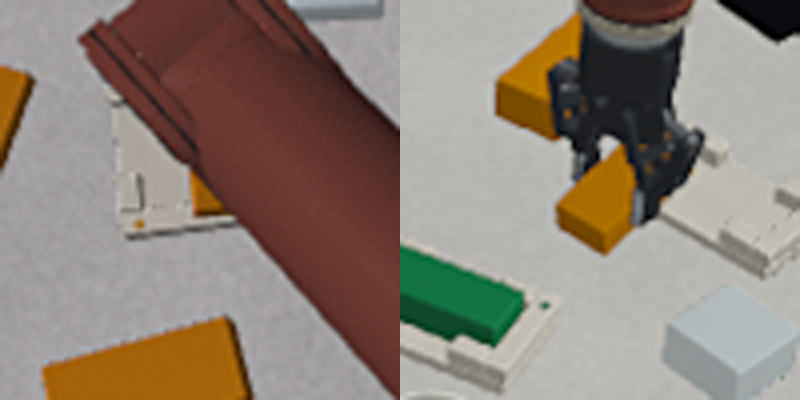

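The crop shows the casting pivoted in the pads, with its low end towards -y. I'll fit a box to its depth points for a clean angle.

```bash
cat > box.py <<'E'
from h import *
from scipy.optimize import least_squares
H=np.array([.055,.025,.015])
def sdf(p):
    d=abs(p)-H; return np.linalg.norm(np.maximum(d,0),axis=1)+np.minimum(d.max(1),0)
def fit(k=4,n="scene",verbose=True):
    c,P=avg(n,k); s=arm.get_state(); M=R.from_rotvec(s["tcp_rot"]).as_matrix(); e=s["ee_pos"]
    L=(P-e)@M    # tool frame
    hsv=cv2.cvtColor(c["frame"],cv2.COLOR_RGB2HSV)
    m=(abs(L[...,0])<.085)&(abs(L[...,1])<.04)&(abs(L[...,2]+.02)<.05)&(cv2.inRange(hsv,(5,120,40),(25,255,255))>0)
    m=cv2.erode(m.astype(np.uint8),np.ones((2,2)))>0
    q=L[m]
    # casting axes in tool frame: x, -y, -z rotated about tool y by th (far end up)
    def axes(p): return R.from_rotvec([0,p[0],0]).as_matrix()@np.diag([1,-1,-1.])@R.from_rotvec([p[4],0,p[5]]).as_matrix()
    def res(p): return np.r_[sdf((q-p[1:4])@axes(p))*1000, p[4]/.02,p[5]/.02,p[2]*1000/2.]
    best=min((least_squares(res,[t,.013,0,-.015,0,0],loss="soft_l1",f_scale=3) for t in(0,.2,.4)),key=lambda r:r.cost)
    p=best.x; A=M@axes(p); ctr=e+M@p[1:4]; under=ctr-A[:,2]*.015
    if verbose: print("n",m.sum(),"th",p[0].round(3),"off",p[1:4].round(4),"rz",p[4:].round(3),"med|r|",np.median(abs(best.fun)).round(2)); print("under",under.round(4),"zaxis",A[:,2].round(3),"lean",np.arccos(A[2,2]).round(3),"xaxis",A[:,0].round(3))
    return under,A,c
if __name__=="__main__":
    fit()
E
python3 box.py
```

```text
n 292 th 0.237 off [ 0.0117 -0.0033 -0.0166] rz [-0.018 -0.001] med|r| 0.88
under [0.5965 0.1928 0.0233] zaxis [ 0.015 -0.23   0.973] lean 0.233 xaxis [-0.141  0.963  0.23 ]
```

Call:
carry_out(
  deltas=[
    [1,0,0,0.06,0],
    [1,0,0,0.05,0],
    [1,0,0,0,0],
  ],
)

```text
t: 10.15
ee_pos: [0.6019, 0.1774, 0.0178]
tcp_rot: [2.052, 2.372, -0.006]
wrist_force: [-7.7, -17.3, 23.4]
opening: 0.0489
grip_force: 76.2
```

```bash
python3 box.py
```

```text
n 295 th 0.327 off [ 0.0119 -0.0032 -0.0184] rz [-0.024 -0.004] med|r| 0.92
under [0.5966 0.1935 0.0219] zaxis [ 0.021 -0.315  0.949] lean 0.321 xaxis [-0.133  0.94   0.315]
```

Call:
carry_out(
  deltas=[
    [1,0,0,0.045,0],
    [1,0,0,0,0],
    [1,0,0,0,0],
  ],
)

```text
t: 10.6
ee_pos: [0.6019, 0.1771, 0.0164]
tcp_rot: [2.052, 2.372, -0.006]
wrist_force: [-8.7, -18.0, 22.5]
opening: 0.0491
grip_force: 77.1
```

Call:
carry_out(
  deltas=[
    [1,0,0,-0.5,0],
    [1,0,0,-0.9,0],
    [1,0,0,-0.6,0],
    [1,0,0,0,0],
    [1,0,0,0,0],
  ],
)

```text
t: 11.02
ee_pos: [0.6011, 0.1819, 0.075]
tcp_rot: [2.05, 2.378, 0.003]
wrist_force: [-0.4, -1.0, -5.6]
opening: 0.0485
grip_force: 73.6
```

```bash
python3 box.py
```

```text
n 305 th 0.343 off [ 0.0123 -0.0023 -0.0197] rz [-0.013 -0.016] med|r| 0.93
under [0.5951 0.1979 0.0783] zaxis [ 0.039 -0.334  0.942] lean 0.343 xaxis [-0.122  0.934  0.336]
```

The tilt is 0.343 rad, still held in the grip after lifting. Next I raise it and turn it back.

Call:
carry_out(
  deltas=[
    [1,0,0,-0.8,0.98],
    [1,0,0,-0.9,0.98],
    [1,0,0,-0.9,0.98],
    [1,0,0,-0.9,0.98],
    [1,0,0,-0.9,0.98],
  ],
)

```text
t: 11.63
ee_pos: [0.5998, 0.1815, 0.2064]
tcp_rot: [-2.591, -1.774, 0.002]
wrist_force: [0.5, -0.4, -4.2]
opening: 0.0491
grip_force: 73.6
```

Call:
carry_out(
  deltas=[
    [1,0,0,-0.3,0.98],
    [1,0,0,0,0.98],
    [1,0,0,0,0.98],
    [1,0,0,0,0.98],
    [1,0,0,0,0.98],
  ],
)

```text
t: 12.05
ee_pos: [0.6, 0.1814, 0.214]
tcp_rot: [-2.958, -1.059, 0.003]
wrist_force: [0.3, -0.5, -4.5]
opening: 0.0487
grip_force: 73.7
```

Call:
carry_out(
  deltas=[
    [1,0,0,0,0.98],
    [1,0,0,0,0.98],
    [1,0,0,0,0.98],
    [1,0,0,0,0.98],
    [1,0,0,0,0.98],
  ],
)

```text
t: 12.47
ee_pos: [0.5999, 0.1815, 0.2139]
tcp_rot: [3.129, 0.274, -0.003]
wrist_force: [0.9, -0.8, -4.2]
opening: 0.049
grip_force: 73.7
```

```bash
python3 go.py .555 -.306 .215 10.5; python3 box.py
```

```text
t 12.4667 ee [0.5999 0.1815 0.2139] yaw 10.0 z [-2.1e-03 -3.0e-04 -1.0e+00] F [ 0.9 -0.8 -4.2] open 0.04896313752886467 j [ 0.17  0.38 -0.69  1.52  0.24  1.34 -1.94]
shift units [-4.3  15.74 -0.03] spin -0.08333333333333333
n 390 th 0.31 off [ 0.0095  0.0005 -0.018 ] rz [0.002 0.006] med|r| 0.65
under [0.614  0.1838 0.2181] zaxis [-0.298 -0.057  0.953] lean 0.308 xaxis [0.936 0.18  0.304]
```

Call:
carry_out(
  deltas=[
    [1,-0.25,0.92,0,-0.08],
    [1,-0.25,0.92,0,0],
    [1,-0.25,0.92,0,0],
    [1,-0.25,0.92,0,0],
    [1,-0.25,0.92,0,0],
  ],
)

```text
t: 13.08
ee_pos: [0.5887, 0.0378, 0.2149]
tcp_rot: [-3.127, -0.3, 0.001]
wrist_force: [0.7, -0.4, -5.3]
opening: 0.0491
grip_force: 73.5
```

Call:
carry_out(
  deltas=[
    [1,-0.25,0.92,0,0],
    [1,-0.25,0.92,0,0],
    [1,-0.25,0.92,0,0],
    [1,-0.25,0.92,0,0],
    [1,-0.25,0.92,0,0],
  ],
)

```text
t: 13.5
ee_pos: [0.5776, -0.1049, 0.215]
tcp_rot: [-3.127, -0.3, 0.001]
wrist_force: [0.5, 0.3, -4.4]
opening: 0.0491
grip_force: 73.5
```

Call:
carry_out(
  deltas=[
    [1,-0.25,0.92,0,0],
    [1,-0.25,0.92,0,0],
    [1,-0.25,0.92,0,0],
    [1,-0.25,0.92,0,0],
    [1,-0.25,0.92,0,0],
  ],
)

```text
t: 13.92
ee_pos: [0.5665, -0.2474, 0.2149]
tcp_rot: [-3.127, -0.3, 0.001]
wrist_force: [0.2, -0.6, -4.2]
opening: 0.049
grip_force: 73.5
```

Call:
carry_out(
  deltas=[
    [1,-0.25,0.92,0,0],
    [1,-0.25,0.92,0,0],
    [1,0,0,0,0],
    [1,0,0,0,0],
  ],
)

```text
t: 14.25
ee_pos: [0.5614, -0.3056, 0.2142]
tcp_rot: [-3.127, -0.293, 0.002]
wrist_force: [0.5, 1.1, -3.6]
opening: 0.0487
grip_force: 73.5
```

```bash
python3 go.py .555 -.306 .215 10.5; python3 - <<'E'
from box import *
u,A,c=fit(10)
save("fin1.png",cv2.resize(c["frame"][170:370,130:360],(690,600),interpolation=cv2.INTER_CUBIC))
try: fit(10,"top")
except Exception as e: print(e)
E
```

```text
t 14.25 ee [ 0.5614 -0.3056  0.2142] yaw 10.7 z [-1.4e-03  3.0e-04 -1.0e+00] F [ 0.5  1.1 -3.6] open 0.048650051389697455 j [ 0.79  0.36 -0.47  1.49  0.17  1.33 -1.08]
shift units [-0.21 -0.03 -0.03] spin 0.03333333333333333
n 538 th 0.319 off [ 0.0111 -0.0009 -0.0178] rz [0.012 0.011] med|r| 0.34
under [ 0.5779 -0.2988  0.219 ] zaxis [-0.305 -0.07   0.95 ] lean 0.319 xaxis [0.931 0.189 0.313]
n 424 th 0.325 off [ 0.017   0.0009 -0.0173] rz [0.008 0.007] med|r| 0.49
under [ 0.584  -0.2999  0.2183] zaxis [-0.312 -0.067  0.948] lean 0.325 xaxis [0.93  0.184 0.319]
```

View pics/fin1.png

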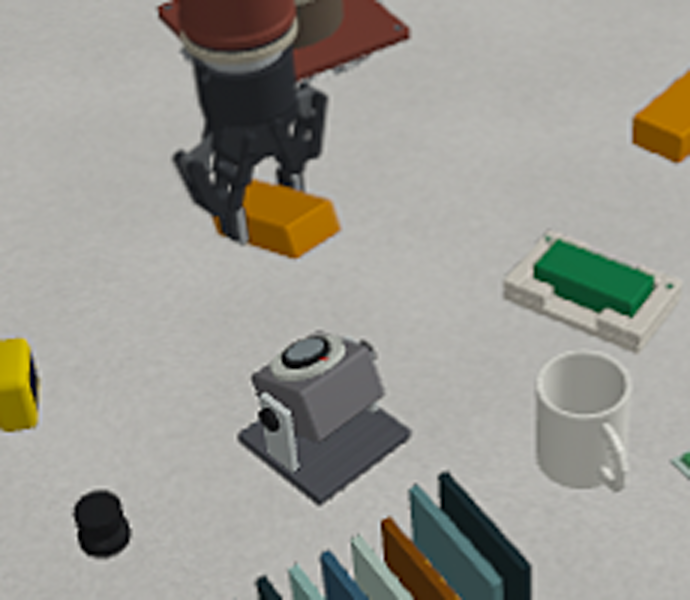

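The measured lean is 0.32 against the lens's 0.356, about 2° short. There's time, so I'll go back and press about 1.5 mm further.

Call:
carry_out(
  deltas=[
    [1,0.25,-0.95,0,0],
    [1,0.25,-0.95,0,0],
    [1,0.25,-0.95,0,0],
    [1,0.25,-0.95,0,0],
    [1,0.25,-0.95,0,0],
  ],
)

```text
t: 15.67
ee_pos: [0.5727, -0.1548, 0.2154]
tcp_rot: [3.128, 0.294, 0.0]
wrist_force: [0.7, -0.2, -4.5]
opening: 0.0491
grip_force: 73.5
```

Call:
carry_out(
  deltas=[
    [1,0.25,-0.95,0,0],
    [1,0.25,-0.95,0,0],
    [1,0.25,-0.95,0,0],
    [1,0.25,-0.95,0,0],
    [1,0.25,-0.95,0,0],
  ],
)

```text
t: 16.08
ee_pos: [0.5829, -0.0078, 0.2155]
tcp_rot: [3.128, 0.294, 0.001]
wrist_force: [1.7, -0.2, -4.6]
opening: 0.0489
grip_force: 73.5
```

Call:
carry_out(
  deltas=[
    [1,0.25,-0.95,0,0],
    [1,0.25,-0.95,0,0],
    [1,0.25,-0.95,0,0],
    [1,0.25,-0.95,0,0],
    [1,0.25,-0.9,0,0],
  ],
)

```text
t: 16.5
ee_pos: [0.5934, 0.138, 0.2155]
tcp_rot: [-3.128, -0.295, -0.001]
wrist_force: [0.7, 0.2, -4.4]
opening: 0.0492
grip_force: 73.5
```

Call:
carry_out(
  deltas=[
    [1,0.25,-0.9,0,-0.98],
    [1,0,0,0,-0.98],
    [1,0,0,0,-0.98],
    [1,0,0,0,-0.98],
    [1,0,0,0,-0.98],
  ],
)

```text
t: 16.92
ee_pos: [0.5959, 0.1645, 0.2153]
tcp_rot: [2.948, 1.086, 0.0]
wrist_force: [0.4, 0.1, -4.2]
opening: 0.049
grip_force: 73.4
```

Call:
carry_out(
  deltas=[
    [1,0,0,0,-0.98],
    [1,0,0,0,-0.98],
    [1,0,0,0,-0.98],
    [1,0,0,0,-0.98],
    [1,0,0,0,-0.98],
  ],
)

```text
t: 17.33
ee_pos: [0.5959, 0.1641, 0.2154]
tcp_rot: [2.576, 1.798, 0.0]
wrist_force: [-0.8, 0.4, -4.2]
opening: 0.0483
grip_force: 73.4
```

Call:
carry_out(
  deltas=[
    [1,0,0,0.5,-0.98],
    [1,0,0,0.8,-0.98],
    [1,0,0,0.8,-0.98],
    [1,0,0,0.8,-0.98],
    [1,0,0,0.8,-0.98],
  ],
)

```text
t: 17.75
ee_pos: [0.5961, 0.164, 0.1034]
tcp_rot: [2.035, 2.392, 0.001]
wrist_force: [-0.3, -1.1, -5.2]
opening: 0.0489
grip_force: 73.4
```

```bash
python3 go.py .6003 .1868 .040 98.8
```

```text
t 17.75 ee [0.5961 0.164  0.1034] yaw 99.22 z [ 7.e-04 -1.e-04 -1.e+00] F [-0.3 -1.1 -5.2] open 0.04886661060259262 j [ 0.36  0.53 -0.92  1.66  0.45  1.18 -0.51]
shift units [0.73 0.26 2.11] spin 0.06999999999999999
```

Call:
carry_out(
  deltas=[
    [1,0.4,0.13,0.3,0.07],
    [1,0.33,0.13,0.8,0],
    [1,0,0,0.8,0],
    [1,0,0,0.2,0],
    [1,0,0,0,0],
  ],
)

```text
t: 18.17
ee_pos: [0.5991, 0.1861, 0.0394]
tcp_rot: [-2.049, -2.379, 0.005]
wrist_force: [-0.1, -0.7, -3.8]
opening: 0.0488
grip_force: 73.3
```

Call:
carry_out(
  deltas=[
    [1,0,0,0.2,0],
    [1,0,0,0.2,0],
    [1,0,0,0.15,0],
    [1,0,0,0,0],
  ],
)

```text
t: 18.5
ee_pos: [0.6002, 0.1866, 0.0244]
tcp_rot: [2.051, 2.38, -0.001]
wrist_force: [0.3, 0.2, -4.9]
opening: 0.049
grip_force: 73.5
```

Call:
carry_out(
  deltas=[
    [1,0,0,0.12,0],
    [1,0,0,0.08,0],
    [1,0,0,0,0],
  ],
)

```text
t: 18.75
ee_pos: [0.6008, 0.1872, 0.0201]
tcp_rot: [2.049, 2.38, 0.001]
wrist_force: [-3.9, -2.8, 6.5]
opening: 0.0489
grip_force: 75.1
```

Call:
carry_out(
  deltas=[
    [1,0,0,0.08,0],
    [1,0,0,0,0],
  ],
)

```text
t: 18.92
ee_pos: [0.6009, 0.187, 0.0192]
tcp_rot: [2.049, 2.379, -0.0]
wrist_force: [-9.0, -7.3, 22.7]
opening: 0.0488
grip_force: 77.6
```

Call:
carry_out(
  deltas=[
    [1,0,0,0.07,0],
    [1,0,0,0,0],
  ],
)

```text
t: 19.08
ee_pos: [0.601, 0.1864, 0.0175]
tcp_rot: [2.049, 2.378, -0.001]
wrist_force: [-11.4, -10.5, 26.7]
opening: 0.0488
grip_force: 79.8
```

Call:
carry_out(
  deltas=[
    [1,0,0,0.03,0],
    [1,0,0,0,0],
  ],
)

```text
t: 19.25
ee_pos: [0.6011, 0.1864, 0.0174]
tcp_rot: [2.049, 2.378, -0.001]
wrist_force: [-14.4, -11.8, 34.7]
opening: 0.0488
grip_force: 80.9
```

```bash
python3 box.py
```

```text
n 292 th 0.414 off [ 0.012  -0.003  -0.0201] rz [-0.022 -0.013] med|r| 0.91
under [0.5957 0.2038 0.0236] zaxis [ 0.036 -0.398  0.917] lean 0.411 xaxis [-0.123  0.909  0.399]
```

Call:
carry_out(
  deltas=[
    [1,0,0,-0.5,0],
    [1,0,0,-0.9,0],
    [1,0,0,-0.9,0],
    [1,0,0,-0.9,0.98],
    [1,0,0,-0.9,0.98],
  ],
)

```text
t: 19.87
ee_pos: [0.6, 0.1873, 0.1378]
tcp_rot: [-2.287, -2.153, -0.001]
wrist_force: [0.5, -0.5, -5.1]
opening: 0.0491
grip_force: 75.6
```

Call:
carry_out(
  deltas=[
    [1,0,0,-0.9,0.98],
    [1,0,0,-0.9,0.98],
    [1,0,0,-0.7,0.98],
    [1,0,0,0,0.98],
    [1,0,0,0,0.98],
  ],
)

```text
t: 20.28
ee_pos: [0.6009, 0.1879, 0.2136]
tcp_rot: [2.759, 1.501, 0.005]
wrist_force: [-0.3, -0.2, -4.6]
opening: 0.049
grip_force: 75.7
```

Call:
carry_out(
  deltas=[
    [1,0,0,0,0.98],
    [1,0,0,0,0.98],
    [1,0,0,0,0.98],
    [1,0,0,0,0.98],
    [1,0,0,0,0.98],
  ],
)

```text
t: 20.7
ee_pos: [0.6, 0.1874, 0.2116]
tcp_rot: [-3.05, -0.752, -0.0]
wrist_force: [-0.4, 0.1, -4.4]
opening: 0.0489
grip_force: 75.7
```

Call:
carry_out(
  deltas=[
    [1,0,0,0,0.98],
    [1,0,0,0,0.98],
    [1,0,0,0,0.98],
    [1,0,0,0,0],
    [1,0,0,0,0],
  ],
)

```text
t: 21.12
ee_pos: [0.6, 0.1874, 0.2115]
tcp_rot: [-3.128, -0.289, -0.0]
wrist_force: [-0.6, 1.2, -4.6]
opening: 0.0485
grip_force: 75.6
```

```bash
python3 go.py .553 -.314 .196 10.5; python3 box.py
```

```text
t 21.1167 ee [0.6    0.1874 0.2115] yaw 10.55 z [ 2.e-04  0.e+00 -1.e+00] F [-0.6  1.2 -4.6] open 0.04848966364068143 j [ 0.15  0.38 -0.68  1.52  0.24  1.33 -1.94]
shift units [-4.6  16.15  0.52] spin 0.008333333333333333
n 380 th 0.355 off [ 0.0095  0.0002 -0.0198] rz [-0.019  0.017] med|r| 0.71
under [0.6148 0.1894 0.2171] zaxis [-0.345 -0.045  0.938] lean 0.355 xaxis [0.919 0.187 0.347]
```

Lean is now 0.355, matching the lens. Travelling back over the lens.

Call:
carry_out(
  deltas=[
    [1,-0.27,0.95,0,0],
    [1,-0.27,0.95,0,0],
    [1,-0.27,0.95,0,0],
    [1,-0.27,0.95,0,0],
    [1,-0.27,0.95,0,0],
  ],
)

```text
t: 21.73
ee_pos: [0.5857, 0.0383, 0.2114]
tcp_rot: [-3.129, -0.286, -0.0]
wrist_force: [0.9, -0.0, -3.6]
opening: 0.0488
grip_force: 75.5
```

Call:
carry_out(
  deltas=[
    [1,-0.27,0.95,0,0],
    [1,-0.27,0.95,0,0],
    [1,-0.27,0.95,0,0],
    [1,-0.27,0.95,0,0],
    [1,-0.27,0.95,0,0],
  ],
)

```text
t: 22.15
ee_pos: [0.5713, -0.1092, 0.2115]
tcp_rot: [3.129, 0.285, 0.0]
wrist_force: [0.8, 0.1, -4.2]
opening: 0.0491
grip_force: 75.5
```

Call:
carry_out(
  deltas=[
    [1,-0.27,0.95,0,0],
    [1,-0.27,0.95,0,0],
    [1,-0.27,0.95,0,0],
    [1,-0.27,0.95,0,0],
    [1,-0.27,0.95,0,0],
  ],
)

```text
t: 22.57
ee_pos: [0.5571, -0.2566, 0.2115]
tcp_rot: [3.129, 0.286, 0.0]
wrist_force: [0.1, 0.1, -4.7]
opening: 0.0487
grip_force: 75.5
```

Call:
carry_out(
  deltas=[
    [1,-0.27,0.95,0,0],
    [1,-0.2,0.8,0,0],
    [1,0,0,0,0],
    [1,0,0,0,0],
    [1,0,0,0,0],
  ],
)

```text
t: 22.98
ee_pos: [0.5531, -0.3087, 0.2112]
tcp_rot: [-3.128, -0.285, -0.0]
wrist_force: [0.6, 0.7, -4.7]
opening: 0.0491
grip_force: 75.5
```

```bash
cat > fin.py <<'E'
from box import *
L=np.array([.6042,-.3002,.1055]); ln,y=.356,np.radians(10.5)
n=np.array([-np.sin(ln)*np.cos(y),-np.sin(ln)*np.sin(y),np.cos(ln)]); tgt=L+.1*n
M=R.from_rotvec(arm.get_state()["tcp_rot"]).as_matrix()
us=[]
for cam in("scene","top"):
    try:
        u,A,c=fit(8,cam); us.append(u); h=np.degrees(np.arctan2(A[1,0],A[0,0])); print(cam,"shift",(M.T@(tgt-u)/.03).round(2),"long axis yaw",h.round(1),"angle err deg",np.degrees(np.arccos(A[:,2]@n)).round(2))
    except Exception as e: print(cam,e)
print("t",arm.get_state()["t"],"tgt",tgt.round(4))
E
python3 fin.py
```

```text
n 507 th 0.378 off [ 0.0113 -0.0011 -0.0194] rz [0.009 0.009] med|r| 0.34
under [ 0.5694 -0.3048  0.2169] zaxis [-0.362 -0.075  0.929] lean 0.378 xaxis [0.912 0.176 0.369]
scene shift [0.01 0.06 0.59] long axis yaw 10.9 angle err deg 1.36
n 422 th 0.384 off [ 0.016  0.001 -0.018] rz [0.001 0.007] med|r| 0.49
under [ 0.5743 -0.3066  0.2155] zaxis [-0.368 -0.068  0.927] lean 0.384 xaxis [0.911 0.173 0.375]
top shift [-0.14 -0.03  0.54] long axis yaw 10.8 angle err deg 1.6
t 23.7833 tgt [ 0.5699 -0.3066  0.1992]
```

Call:
carry_out(
  deltas=[
    [1,-0.07,0.01,0.2,0],
    [1,0,0,0.25,0],
    [1,0,0,0.12,0],
    [1,0,0,0,0],
    [1,0,0,0,0],
  ],
)

```text
t: 24.2
ee_pos: [0.5506, -0.31, 0.1936]
tcp_rot: [-3.128, -0.283, 0.001]
wrist_force: [0.6, -0.2, -3.3]
opening: 0.0492
grip_force: 75.5
```

Call:
carry_out(
  deltas=[
    [1,0,0,0,0],
    [1,0,0,0,0],
    [1,0,0,0,0],
  ],
)

```text
t: 24.45
ee_pos: [0.5511, -0.3101, 0.1946]
tcp_rot: [3.129, 0.283, 0.001]
wrist_force: [-0.3, -0.1, -4.6]
opening: 0.0487
grip_force: 75.5
```

```bash
python3 fin.py; python3 - <<'E'
from h import *
# lens plane seen now, ring pixels in the scene view
c,P=avg("scene",8); hsv=cv2.cvtColor(c["frame"],cv2.COLOR_RGB2HSV)
m=(np.hypot(P[...,0]-.606,P[...,1]+.3)<.05)&(P[...,2]>.075)&(P[...,2]<.13)&(hsv[...,2]>125)&(hsv[...,1]<60)
n,cc,i=ransac(P[m],.005); print("ring",n.round(3),np.arccos(n[2]).round(3),m.sum())
save("fin2.png",cv2.resize(c["frame"][170:370,130:360],(690,600),interpolation=cv2.INTER_CUBIC))
E
```

```text
n 498 th 0.377 off [ 0.0111 -0.0005 -0.0196] rz [0.008 0.004] med|r| 0.32
under [ 0.5672 -0.3065  0.1999] zaxis [-0.361 -0.074  0.93 ] lean 0.377 xaxis [0.914 0.171 0.368]
scene shift [0.09 0.02 0.02] long axis yaw 10.6 angle err deg 1.28
n 405 th 0.385 off [ 0.0162  0.0011 -0.0181] rz [0.008 0.009] med|r| 0.54
under [ 0.5726 -0.3071  0.1984] zaxis [-0.368 -0.076  0.927] lean 0.385 xaxis [0.91  0.175 0.375]
top shift [-0.08 -0.03 -0.03] long axis yaw 10.9 angle err deg 1.7
t 25.25 tgt [ 0.5699 -0.3066  0.1992]
ring [-0.349 -0.052  0.936] 0.36 180
```

View pics/fin2.png

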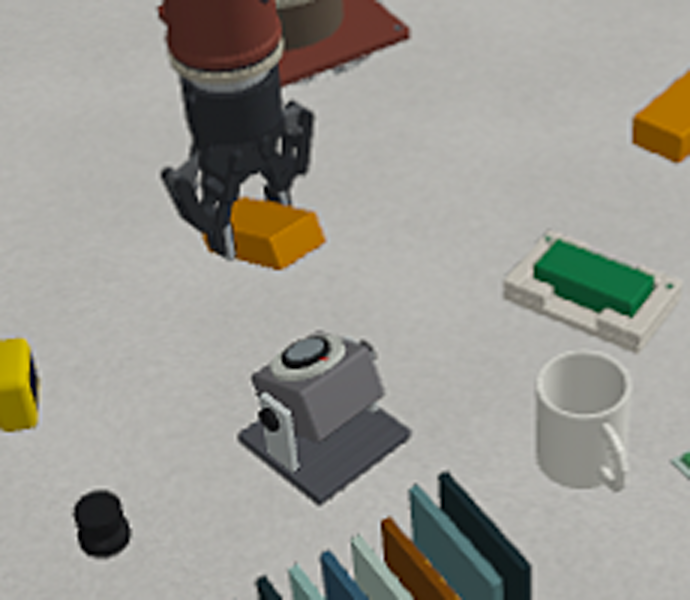

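The picture shows the casting held above the lens, parallel to it and in line with the red mark. It is centred to within about 3 mm and 1.3° by the fits, and the green casting and other things are unmoved. Handing in.

```bash
python3 -c "
from station import arm
print(arm.job_done())"
```

```text
the job is handed in; nothing more can be done
None
```

I handed the job in at about 25.7 s with the amber casting still gripped in front of the lens: within about 3 mm of centred at 100 mm, roughly 1.5° off square, long side in line with the red mark, camera untouched (the hand-in returned no verdict).

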